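# Knock a stuck hub out of its nest on the bench ejector

## Robot

A 6-joint arm with a two-finger parallel gripper is mounted at the origin on the work surface. World frame = base frame: x ahead of the robot, y to its left, z up, the work surface at z = 0. Lengths are in mm, angles in rad, forces in N, time in s.
With the tool pointing down it reaches from about 350 to 975 mm from the base axis. Payload 7.1 kg.
Tool frame: the origin (TCP) lies between the finger pads; the fingertips stand 19 mm ahead of it and the grasp point (between the pads) is the TCP; z points along the fingers, y is the line along which they close (so a half turn about z gives the same grasp; the last joint's range is limited). The gripper opens to 88 mm and grips with 3 to 60 N. Pads are 20 mm wide; open, the fingers measure 115 mm over their backs; the gripper's body (75 mm by 178 mm) begins 61 mm behind the grasp point.
Start: joints at [1.247, 0.423, 1.63, -0, 1.089, -0.019], TCP at [187.532, 596.185, 213.175] pointing down, gripper open.
Joint ranges: [-3, 3], [-0.9, 2.11], [0.09, 2.58], [-1.31, 4.45], [0.11, 2.69], [-2.54, 2.54]. Speed limits (rad/s): [2.39, 2.39, 3.01, 3.14, 3.14, 3.14].

## Interface

Orientations are given as a rotation vector (axis times angle).
In Python, from workcell import ctrl gives the robot as it stands.
- The arm moves only by the tool arm_command, never from a script. Its argument "series" is a list of rows, each an object with "linear": the shift along the tool's x, y, z in m, a list of three; "turn": the turn about the tool's z in rad. A call has 1 to 10 rows; each row shifts and turns the commanded pose from where the row before left it, along the tool's axes as they then stand; what a row does not reach is not made up. A row lasts 1/10 s, in which the tool goes at most 50 mm and 8.59 degrees, less where a joint would pass 70% of its speed; a pose out of reach is approached as far as the arm can. A call with a gripper value outside its range is refused whole. "jaw" is the opening, from -1 (shut) to 1 (fully open), set as the call begins (left out, the last holds). The fingers move at their own pace and stop on an object; the grip force is fixed at half the most. Time passes only in rows, so rows that do not move let the fingers close. It gives the time, the measured TCP pose, the force, the opening and the grip force at its end, in the units of the state.
- ctrl.get_obs(): the state, without advancing time (a new reading comes with each control period).
- ctrl.get_image(name): name is "side" or "top" or "wrist"; returns a dict with "frame" (480x640x3 uint8, blue, green, red), "fx", "fy", "cx", "cy" (pixels), "rvec" (rotation vector, rad) and "tvec" (3), from world to camera coordinates, as OpenCV has them. Camera axes: x right, y down, z forward; pixel columns grow to the right and rows downward; lengths in mm; the calibration is good to about 2 mm. A picture is of the moment at which its call begins. There is no depth.
- ctrl.close_job(): hands the job in; it is judged then, once.
The state is a dict: "t": time; "qpos": joint angles; "qvel": joint speeds; "joint_torque": joint torques, N m; "ee_pos": TCP position; "orientation": TCP orientation; "ft_force": force on the tool from outside, world axes, zero at the start; "moment": the same for the moment, N m; "width": finger opening in mm; "grasp_force": force on a finger pad.
Only numpy, scipy, OpenCV 4.12 (cv2) and the standard library are available. Lean on these libraries where they do the work, as an engineer would, in place of code of your own. Each camera call takes 0.05 s, during which the arm holds its last target. There are 200 camera calls.

## Task

Slide the nest block gently home against the red end stop of the bench ejector, then press the ejector lever smoothly all the way down until it rests on its stop screw, without forcing it, so that the rod knocks the stuck brass hub up. Let the lever come back up, lift the hub out and stand it upright in the blue tray, leaving the two finished hubs and everything else on the bench where they are.

Things in the scene. Friction and masses are not known exactly. Their poses are not given: they have to be found in the camera images.
- stand: Bench ejector, fixed: blue-grey bed 112 mm wide on legs, with a slideway along its x, sliding face 108 mm up. Origin: on the knockout rod's axis at table level. x points along the slideway to the end stop, z up. Keeper rails (inner edges at y +-34, tops 120 mm up) hold the block's flange down with 1 mm play. Greased: 1 to 3 N slides the block. Bed spans x -125 to +60.
- end_stop: Red end stop bar across the far (+x) end of the stand's slideway, 84 mm wide, from 108 to 134 mm above the table; the face that meets the nest block is at x +40.5 mm in the stand's frame. Origin same as the stand's. Rigid, not to be rammed: over 40 N bruises the block.
- lever: Steel ejector lever at the stand's -y side, pivoting about x; origin on the pivot, stand frame (0, -62, 78) mm; axes as the stand's at rest. Handle points to -y, sloping up 0.2 rad; a spring returns it. Pressing the pad takes about 2 N, then 6 to 10 N while the hub sticks, until the hub snaps free when the pad has sunk 65 to 68 mm; then 2 to 3 N until it meets the stop screw. Over 25 N bends it.
- lever_pad (a point): Centre of the top of the round black palm pad (44 mm across) on the lever's outer end, the place to press straight down; 190 mm out from the pivot, about 130 mm above the table at rest, sinking and tilting as the lever goes down.
- stop_block: Small block with an adjustable brass stop screw under the lever's handle, on the stand's foot at stand frame (0, -159) mm; origin at the block's underside centre, 12 mm above the table. The screw's height is set differently each time and not measured: the lever meets it after 0.38 to 0.53 rad, when the pad has sunk 72 to 100 mm.
- nest: Nest block: aluminium, 80 (x) x 60 (y) mm, top 36 mm above its origin, on a flange 84 mm wide, 6 mm thick; about 0.55 kg. Origin: underside centre. Slides along the stand's x only; starts 35 to 65 mm short. Home when its +x end meets the end stop: origin over the stand's origin within 2 mm, else the 10 mm rod misses the 14 mm hole in its floor. Round pocket 38 mm wide, 30 mm deep, at its centre.
- hub: Brass hub stuck in the nest block's pocket, held by spring plungers: 36 mm across, 30 mm high, on a foot 26 mm across and 5 mm high; about 0.2 kg. Origin: underside centre, z up its axis. Stuck, its top is flush with the block's top. Knocked out (lever on its stop), it snaps past them and stays up by itself, 14 mm proud of the block, when the lever is let back; then it lifts out freely
- tray: Blue plastic tray, fixed, 150 (x) x 110 (y) x 18 mm high, walls 4 mm, floor 4 mm thick. Origin: underside centre. The two finished hubs stand in its +x half; the -x half is free.
- hub_done0: Finished brass hub, same shape and size as the stuck one, standing in the tray; origin at its underside centre. Leave it.
- hub_done1: Another finished brass hub, same shape and size, standing in the tray; origin at its underside centre. Leave it.
- hammer: Hammer lying on the bench; leave it.
- screwdriver: Yellow-handled screwdriver lying on the bench; leave it.
- tin: Tin with a yellow label, 72 mm across, 90 mm high, standing on the bench; leave it.
- bracket: Aluminium angle bracket, 110 x 45 x 45 mm, lying on the bench; leave it.
- collar: Dark steel collar with an upright stem, 64 mm across, 75 mm high, standing on the bench; leave it.
Mind the look-alikes: they are no part of the job. What is shaped like the nest but green or purple is not meant.

How it is judged (in metres and radians):
On the way, in this order (a step that is already met when the one before it is completed fails the run):
1. the nest block is slid home against the end stop (x of nest in the frame of stand above -0.002 m), for 0.2 s.
2. the lever is pressed down onto its stop screw and the hub has been knocked up out of its seat (contact force between lever and stop_block above 1.5 N and z of hub in the frame of nest above 0.019 m), for 0.1 s.
3. the hub is lifted clear of the nest block (z of hub in the frame of nest above 0.04 m).
At the end, for the whole second after the job is handed in: The hub stands upright (within 0.1 rad) and at rest on the tray's floor, the nest block is still in the slideway within 30 mm of home, the lever is back up, and the two finished hubs are within 15 mm of where they stood (x of hub in the frame of tray between -0.071 and 0.071 m and y of hub in the frame of tray between -0.051 and 0.051 m and z of hub in the frame of tray between 0.001 and 0.009 m and angle between hub's own z axis and vertical below 0.1 rad and linear speed of hub below 0.02 m/s and x of nest in the frame of stand above -0.03 m and z of lever_pad in the frame of stand above 0.1 m and distance of each of hub_done0, hub_done1 from where it was at the start of the episode below 0.015 m); the robot touches nothing.
It fails at once if the lever is forced: pressed with more than 25 N (contact force between any of the fingers, the arm and lever above 25 N).
It fails at once if the nest block is rammed against the end stop with more than 40 N (contact force between nest and end_stop above 40 N).
It fails at once if a finished hub is displaced by more than 15 mm (distance of any of hub_done0, hub_done1 from where it was at the start of the episode above 0.015 m).
It fails at once if something else on the bench is displaced by more than 20 mm (distance of any of hammer, screwdriver, tin, bracket, collar from where it was at the start of the episode above 0.02 m).
It also fails if it takes over 67 s, if anything falls off the work surface, if the arm or the gripper's body presses on something with over 40 N, if the wrist force passes 120 N, or if a joint passes its speed limit or range.

## Working session

There is one attempt and no reset: what is moved stays moved. The work goes in short steps, Python scripts to look and compute and a tool call to move; the robot and the scene stay as the last step left them, time stands still between calls to the robot, and variables do not carry over. Pictures are saved under pics/ and viewed, at most 10 in all, crops included, and the job is handed in when it is done.

Besides the shell and the picture viewer there is one more tool, called as name(argument=value, ...) on one line, values as JSON. arm_command: Moves the arm, as the interface text tells. Its arguments: {"type":"object","properties":{"series":{"type":"array"},"jaw":{"type":"number"}},"required":["series"]}

```bash
mkdir -p pics; ls; python3 - <<'E'
from workcell import ctrl
import cv2,pickle
d={n:ctrl.get_image(n) for n in("side","top")}
pickle.dump(d,open("im0.pkl","wb"))
for n in d:
    cv2.imwrite(f"pics/{n}0.png",d[n]["frame"])
    print(n,{k:v for k,v in d[n].items() if k!="frame"})
print(ctrl.get_obs())
E
```

```text
pics
side {'fx': 448.30519235601827, 'fy': 448.30519235601827, 'cx': 325.3421349128316, 'cy': 242.89665199781953, 'rvec': array([ 0.34147492, -2.68038591,  1.3800929 ]), 'tvec': array([525.10234352, 196.00265361, 913.37636618])}
top {'fx': 603.8383464730433, 'fy': 603.8383464730433, 'cx': 321.7895603904845, 'cy': 240.60101295461126, 'rvec': array([ 2.1835879 , -2.19782046,  0.09148386]), 'tvec': array([ -18.30339388,  593.69004026, 1259.77628963])}
{'t': 0.1, 'qpos': array([ 1.24697092e+00,  4.23754674e-01,  1.63059761e+00, -2.30091452e-05,
        1.08860043e+00, -1.89837593e-02]), 'qvel': array([ 0.00052357, -0.00119379, -0.00168125, -0.0007251 ,  0.00110168,
        0.00162618]), 'joint_torque': array([ 2.70722130e-04, -5.45612919e+01, -2.74324840e+01,  6.46235724e-02,
        1.88280962e-02, -2.69373388e-06]), 'ee_pos': array([187.39876103, 595.71003479, 212.49179969]), 'orientation': array([-4.76943331e-01, -3.10496274e+00,  2.11038130e-03]), 'ft_force': array([ 0.45355693, -0.58419386, -0.23684143]), 'moment': array([-0.01445048, -0.0678478 ,  0.02004438]), 'grasp_force': 0.0, 'width': 87.76976318415221}
```

View pics/top0.png

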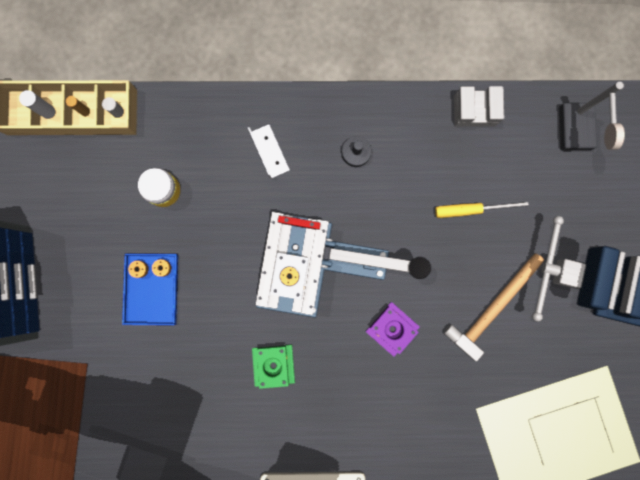

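View pics/side0.png

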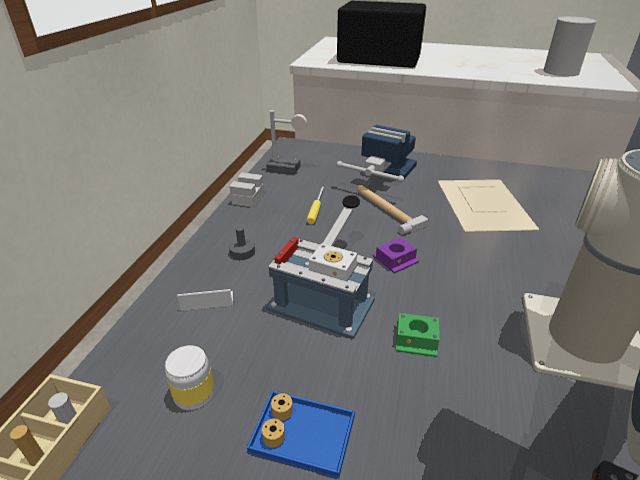

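The top view shows the stand at about (293,262), with its +x end (red stop, 299,222) up and the lever to the right, pad at (420,267). The nest and stuck hub are at (289,276), and the tray is at (150,289) with its finished hubs in the upper half at (136,268) and (160,268). The side view agrees. Next I measure these with masks and rays.

```bash
cat > h.py <<'E'
import cv2,numpy as np
def ray(im,p,z):
    K=np.array([[im["fx"],0,im["cx"]],[0,im["fy"],im["cy"]],[0,0,1]])
    R=cv2.Rodrigues(im["rvec"])[0]; c=-R.T@im["tvec"]
    d=R.T@np.linalg.solve(K,[p[0],p[1],1.]); return (c+d*(z-c[2])/d[2])[:2]
def mask(im,lo,hi,roi):
    h=cv2.cvtColor(im["frame"],cv2.COLOR_BGR2HSV); m=cv2.inRange(h,lo,hi)
    k=np.zeros_like(m); x0,y0,x1,y1=roi; k[y0:y1,x0:x1]=255
    return m&k
def blobs(m,amin=30):
    cs=cv2.findContours(m,cv2.RETR_EXTERNAL,cv2.CHAIN_APPROX_NONE)[0]
    return [c for c in cs if cv2.contourArea(c)>amin]
def rect(im,c,z):
    P=np.array([ray(im,p[0],z) for p in c],np.float32); return cv2.minAreaRect(P)
E
python3 - <<'E'
import pickle; from h import *
d=pickle.load(open("im0.pkl","rb")); 
T=d["top"]; S=d["side"]
def show(n,im,lo,hi,roi,z):
    for c in blobs(mask(im,lo,hi,roi)): 
        e=cv2.minEnclosingCircle(c); print(n,cv2.contourArea(c),np.round(e,1).tolist() if 0 else e, [np.round(v,2).tolist() for v in rect(im,c,z)])
show("red",T,(0,150,80),(8,255,255),(250,200,350,240),134)
show("red2",T,(172,150,80),(180,255,255),(250,200,350,240),134)
show("hub",T,(10,90,80),(30,255,255),(270,255,310,295),144)
show("hubS",S,(10,90,80),(30,255,255),(315,245,350,270),144)
show("done",T,(5,90,80),(30,255,255),(115,250,185,290),34)
show("doneS",S,(5,90,80),(30,255,255),(250,380,300,450),34)
show("tray",T,(105,150,60),(125,255,255),(110,240,190,335),18)
show("pad",T,(0,0,0),(180,255,35),(405,250,436,285),130)
show("padS",S,(0,0,0),(180,255,35),(340,192,362,210),130)
show("white",T,(0,0,150),(180,60,255),(250,200,331,325),120)
for n,im,b in (("a",T,(240,195,440,330)),("b",S,(255,180,385,335))):
    x0,y0,x1,y1=b; k=4 if n=="a" else 4
    cv2.imwrite(f"pics/c{n}.png",cv2.resize(im["frame"][y0:y1,x0:x1],None,fx=3.9 if n=="a" else 3.8,fy=3.9 if n=="a" else 3.8,interpolation=cv2.INTER_CUBIC))
E
```

```text
red 175.5 ((299.0, 221.5), 20.500099182128906) [[621.6, 23.37], [79.39, 12.63], 79.62]
hub 236.5 ((289.0918273925781, 275.846923828125), 9.164774894714355) [[517.91, 42.87], [33.78, 32.3], 44.72]
hubS 125.0 ((332.558837890625, 256.5), 8.573501586914062) [[516.63, 45.2], [34.17, 29.66], 14.84]
done 210.5 ((137.6481475830078, 268.9814758300781), 8.880687713623047) [[536.65, 362.85], [35.56, 31.27], 89.63]
done 205.0 ((161.257568359375, 267.9696960449219), 8.796146392822266) [[538.41, 313.04], [35.5, 31.29], 89.63]
doneS 906.5 ((276.5, 419.5), 27.540977478027344) [[533.76, 346.74], [38.13, 96.36], 2.87]
tray 3653.0 ((149.5, 289.0), 43.90055465698242) [[494.05, 340.91], [112.51, 147.17], 89.56]
padS 121.5 ((350.5, 202.0), 7.762187480926514) [[530.27, -200.85], [37.01, 54.17], 12.47]
white 4582.0 ((292.5, 263.5), 55.43023681640625) [[541.75, 31.47], [125.65, 187.36], 79.78]
```

View pics/ca.png

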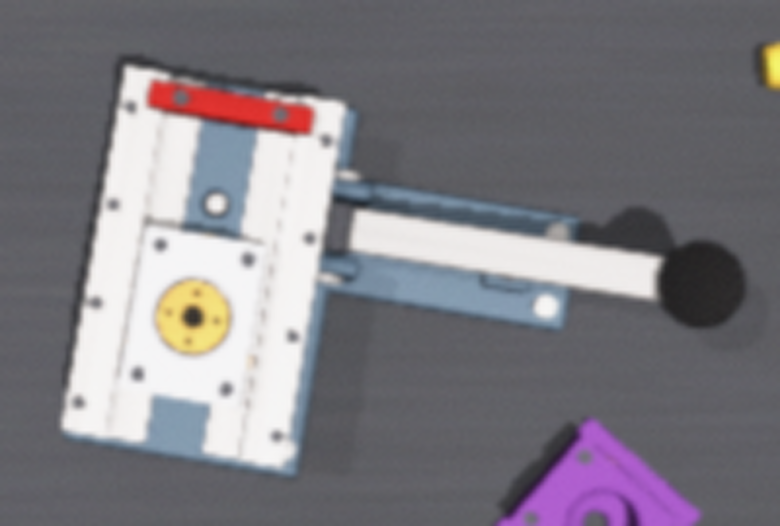

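The crop shows the stand yawed about -10°. The rod tip is at pixel (295.6,247), and the pad centre is at (420,267.8).

```bash
python3 - <<'E'
import pickle; from h import *
d=pickle.load(open("im0.pkl","rb")); T=d["top"];S=d["side"]
print("rod",ray(T,(295.6,247.1),104),"pad",ray(T,(420,267.8),130),ray(S,(351,201.5),130),"hub",ray(T,(289.5,276.0),144))
print("hole? nest edges(crop)",[ray(T,(240+a/3.9,195+b/3.9),z).round(1) for a,b,z in((145,222,144),(268,242,144),(118,385,144),(240,405,144),(150,82,134),(312,108,134),(312,131,134),(150,106,134),(130,106,120),(78,402,120))])
E
```

```text
rod [575.04354369  30.84656896] pad [ 531.75771551 -210.87734515] [ 529.06734347 -200.6174119 ] hub [517.4105847   41.44427081]
hole? nest edges(crop) [array([563.6,  64.9]), array([553.4,   4.6]), array([484. ,  78.2]), array([473.8,  18.7]), array([633.8,  62.9]), array([620.3, -17.6]), array([608.8, -17.5]), array([621.8,  62.9]), array([623.3,  73.8]), array([475.3,  99.8])]
```

arm_command(series=[{"linear": [0, 0, 0], "turn": -0.134}, {"linear": [-0.0275, -0.037, 0], "turn": 0}, {"linear": [-0.0275, -0.037, 0], "turn": 0}, {"linear": [-0.0275, -0.037, 0], "turn": 0}, {"linear": [-0.0275, -0.037, 0], "turn": 0}, {"linear": [-0.0275, -0.037, 0], "turn": 0}, {"linear": [-0.0275, -0.037, 0], "turn": 0}, {"linear": [-0.0275, -0.037, 0], "turn": 0}, {"linear": [-0.0275, -0.037, 0], "turn": 0}, {"linear": [-0.0275, -0.037, 0], "turn": 0}], jaw=-1)

```text
t: 1.1
ee_pos: [375.1, 224.2, 213.1]
orientation: [0.268, 3.13, -0.0]
ft_force: [0.4, 0.4, -0.6]
width: 11.3
grasp_force: 0.0
```

```bash
cat > st.py <<'E'
import numpy as np,cv2
from workcell import ctrl
o=ctrl.get_obs(); R=cv2.Rodrigues(o["orientation"])[0]
a=np.radians(-9.8); u=np.array([np.cos(a),np.sin(a)]); v=np.array([-u[1],u[0]])
p=o["ee_pos"]; q=p[:2]-[575,31.3]
print("t",o["t"],"stand xy",(q@u).round(1),(q@v).round(1),"z",p[2].round(1),"w",p.round(1),"F",o["ft_force"].round(1),"yaw err of -u",np.degrees(np.arctan2(R[1,0],R[0,0])-np.radians(170.2)).round(2),"tilt",R[:2,2].round(3),"w",o["width"],"g",o["grasp_force"])
E
python3 st.py
```

```text
t 1.1 stand xy -229.8 156.0 z 213.1 w [375.1 224.2 213.1] F [ 0.4  0.4 -0.6] yaw err of -u 0.03 tilt [ 0. -0.] w 11.325216481659833 g 0.0
```

arm_command(series=[{"linear": [-0.0272, -0.039, 0], "turn": 0}, {"linear": [-0.0272, -0.039, 0], "turn": 0}, {"linear": [-0.0272, -0.039, 0], "turn": 0}, {"linear": [-0.0272, -0.039, 0], "turn": 0}, {"linear": [0, 0, 0.03], "turn": 0}, {"linear": [0, 0, 0.03], "turn": 0}, {"linear": [0, 0, 0.01], "turn": 0}, {"linear": [0, 0, 0], "turn": 0}])

```text
t: 1.9
ee_pos: [454.3, 53.7, 142.0]
orientation: [-0.267, -3.127, 0.001]
ft_force: [0.6, -0.1, -0.4]
width: 0.5
grasp_force: 0.0
```

```bash
python3 st.py; python3 - <<'E'
from workcell import ctrl
import cv2
a=ctrl.get_image("top")["frame"][180:330,230:390];b=ctrl.get_image("side")["frame"][170:320,230:390]
import numpy as np
cv2.imwrite("pics/p1.png",cv2.resize(np.hstack([a,b]),None,fx=2.5,fy=2.5,interpolation=2))
E
```

```text
t 1.9 stand xy -122.8 1.5 z 142.0 w [454.3  53.7 142. ] F [ 0.6 -0.1 -0.4] yaw err of -u 0.02 tilt [-0.004 -0.   ] w 0.46241273384699066 g 0.0
```

View pics/p1.png

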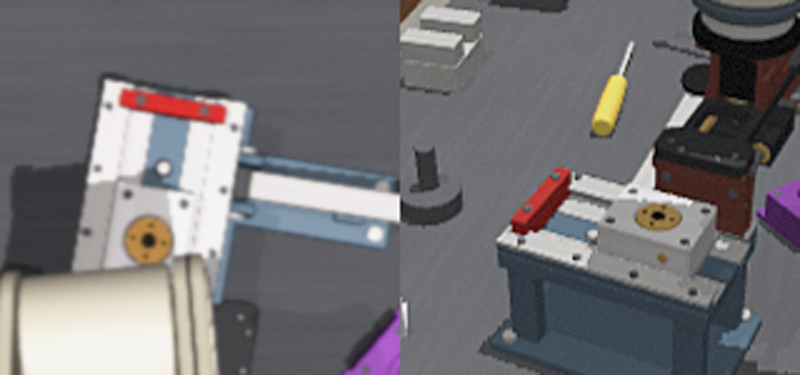

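The fingertips stand just behind the block's -x face, so I push it in gently.

arm_command(series=[{"linear": [-0.003, 0, 0], "turn": 0}, {"linear": [-0.003, 0, 0], "turn": 0}, {"linear": [-0.004, 0, 0], "turn": 0}, {"linear": [-0.004, 0, 0], "turn": 0}, {"linear": [-0.005, 0, 0], "turn": 0}, {"linear": [-0.005, 0, 0], "turn": 0}, {"linear": [-0.005, 0, 0], "turn": 0}, {"linear": [-0.005, 0, 0], "turn": 0}, {"linear": [-0.005, 0, 0], "turn": 0}, {"linear": [-0.005, 0, 0], "turn": 0}])

```text
t: 3.0
ee_pos: [499.3, 46.2, 143.1]
orientation: [-0.268, -3.13, 0.0]
ft_force: [-0.1, -0.2, -0.5]
width: 0.2
grasp_force: 0.0
```

```bash
python3 st.py; cat > hub.py <<'E'
import sys; from h import *
from workcell import ctrl
T=ctrl.get_image("top"); z=float(sys.argv[1])
a=np.radians(-9.8); u=np.array([np.cos(a),np.sin(a)]); v=np.array([-u[1],u[0]])
for c in blobs(mask(T,(8,80,60),(30,255,255),(270,230,315,300))):
    (x,y),r=cv2.minEnclosingCircle(c); p=ray(T,(x+.5,y+.3),z); q=p-[575,31.3]; print("hub",(x,y),r,p.round(1),"stand",(q@u).round(1),(q@v).round(1))
E
python3 hub.py 144
```

```text
t 3.0 stand xy -77.1 1.8 z 143.1 w [499.3  46.2 143.1] F [-0.1 -0.2 -0.5] yaw err of -u 0.01 tilt [-0. -0.] w 0.17803846321554279 g 0.0
```

arm_command(series=[{"linear": [-0.003, 0, 0], "turn": 0}, {"linear": [-0.003, 0, 0], "turn": 0}, {"linear": [-0.002, 0, 0], "turn": 0}, {"linear": [-0.002, 0, 0], "turn": 0}, {"linear": [-0.002, 0, 0], "turn": 0}, {"linear": [-0.002, 0, 0], "turn": 0}, {"linear": [-0.002, 0, 0], "turn": 0}])

```text
t: 3.75
ee_pos: [514.8, 43.5, 143.2]
orientation: [0.268, 3.13, 0.0]
ft_force: [-0.1, -0.4, 0.3]
width: 0.7
grasp_force: 0.0
```

```bash
python3 st.py; python3 - <<'E'
from workcell import ctrl
import cv2
import numpy as np
b=ctrl.get_image("side")["frame"][210:310,250:400]
cv2.imwrite("pics/p2.png",cv2.resize(b,None,fx=4,fy=4,interpolation=2))
E
```

```text
t 3.75 stand xy -61.4 1.8 z 143.2 w [514.8  43.5 143.2] F [-0.1 -0.4  0.3] yaw err of -u 0.02 tilt [0. 0.] w 0.6594285350453019 g 0.0
```

View pics/p2.png

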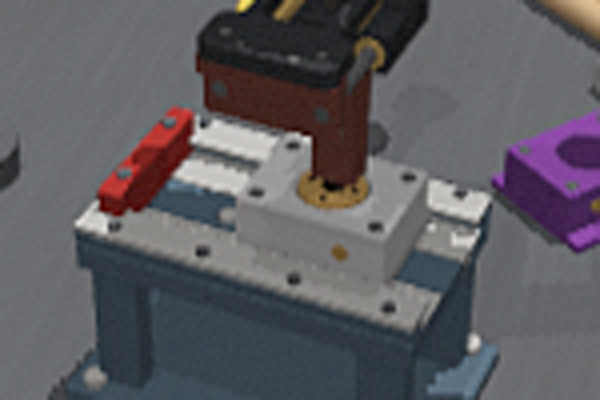

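The picture shows the fingers over the hub and the block unmoved, so the tips are higher than I assumed. I'll check where the tip really is.

```bash
python3 - <<'E'
from workcell import ctrl
from h import *
S=ctrl.get_image("side")
K=np.array([[S["fx"],0,S["cx"]],[0,S["fy"],S["cy"]],[0,0,1]])
o=ctrl.get_obs();p=o["ee_pos"]
for z in (110,124,143,150,162,180,204): print(z,cv2.projectPoints(np.array([[p[0],p[1],z]]),S["rvec"],S["tvec"],K,None)[0].ravel().round(1))
print(cv2.projectPoints(np.array([[517.4,42,144.],[575,31.3,144],[515,43.5,0],[400,200,0]]),S["rvec"],S["tvec"],K,None)[0].reshape(-1,2).round(1))
W=ctrl.get_image("wrist"); print(W["rvec"],W["tvec"]); cv2.imwrite("pics/w1.png",W["frame"])
E
```

```text
110 [333.2 269.3]
124 [333.4 263.9]
143 [333.5 256.5]
150 [333.6 253.7]
162 [333.7 248.8]
180 [333.9 241.4]
204 [334.1 231.2]
[[332.5 255.4]
 [306.4 248. ]
 [332.4 308.5]
 [372.7 376.5]]
[-2.22935823 -1.87612394 -0.26949228] [-130.91755066 -494.69060094  183.97713649]
```

View pics/w1.png

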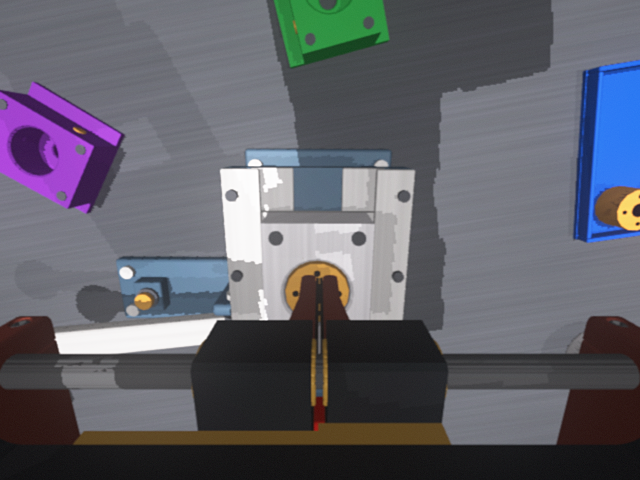

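arm_command(series=[{"linear": [0, 0, -0.03], "turn": 0}, {"linear": [0, 0, -0.03], "turn": 0}, {"linear": [0, 0, 0], "turn": 0}])

```text
t: 4.2
ee_pos: [517.0, 43.7, 206.7]
orientation: [0.267, 3.124, 0.002]
ft_force: [1.1, 0.2, 1.0]
width: 0.1
grasp_force: 0.0
```

```bash
python3 st.py; python3 - <<'E'
from workcell import ctrl
from h import *
S=ctrl.get_image("side")
K=np.array([[S["fx"],0,S["cx"]],[0,S["fy"],S["cy"]],[0,0,1]])
p=ctrl.get_obs()["ee_pos"]
for dz in (-19,0,20,61): print(dz,cv2.projectPoints(np.array([[p[0],p[1],p[2]+dz]]),S["rvec"],S["tvec"],K,None)[0].ravel().round(1))
b=S["frame"][180:280,260:410]
cv2.imwrite("pics/p3.png",cv2.resize(b,None,fx=4,fy=4,interpolation=2))
E
```

```text
t 4.2 stand xy -59.2 2.4 z 206.7 w [517.   43.7 206.7] F [1.1 0.2 1. ] yaw err of -u 0.01 tilt [0.006 0.   ] w 0.13396513546284763 g 0.0
-19 [333.5 238.9]
0 [333.7 230.8]
20 [333.8 222.1]
61 [334.3 203.4]
```

View pics/p3.png

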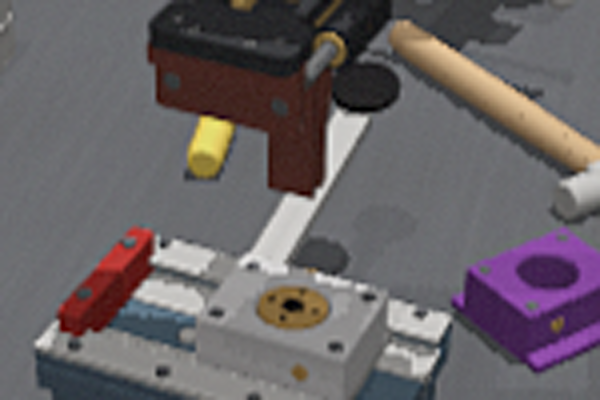

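```bash
python3 - <<'E'
from workcell import ctrl
from h import *
W=ctrl.get_image("wrist"); o=ctrl.get_obs();p=o["ee_pos"]
K=np.array([[W["fx"],0,W["cx"]],[0,W["fy"],W["cy"]],[0,0,1]])
R=cv2.Rodrigues(o["orientation"])[0]
for d in (-60,-19,0,10,19):
  for s in (0,1): print(d,s,cv2.projectPoints((p+R@np.array([10*s,0,d]))[None],W["rvec"],W["tvec"],K,None)[0].ravel().round(1))
print("cam in tool",R.T@(-cv2.Rodrigues(W["rvec"])[0].T@W["tvec"]-p))
h=cv2.cvtColor(W["frame"],cv2.COLOR_BGR2HSV); 
for y in range(240,330,6): print(y,[tuple(h[y,x]) .__repr__().replace("np.uint8","") for x in (300,312,328,338)])
# hub in wrist, at z 144
for c in blobs(mask(W,(8,80,60),(30,255,255),(240,180,400,320))): print(cv2.boundingRect(c))
print(o["qpos"])
E
```

```text
-60 0 [318.8 346.5]
-60 1 [318.8 323.6]
-19 0 [318.6 299.2]
-19 1 [318.6 281. ]
0 0 [318.6 284.1]
0 1 [318.6 267.4]
10 0 [318.6 277.2]
10 1 [318.6 261.3]
19 0 [318.5 271.6]
19 1 [318.5 256.2]
cam in tool [ 7.58387178e+01 -1.52530906e-01 -1.73101346e+02]
240 ['((17), (148), (188))', '((18), (155), (221))', '((18), (155), (192))', '((5), (10), (154))']
246 ['((18), (149), (205))', '((18), (151), (213))', '((17), (154), (185))', '((17), (153), (168))']
252 ['((18), (151), (191))', '((170), (13), (60))', '((18), (155), (187))', '((17), (154), (189))']
258 ['((16), (135), (149))', '((0), (26), (59))', '((17), (151), (189))', '((18), (158), (187))']
264 ['((17), (148), (188))', '((17), (154), (186))', '((18), (154), (180))', '((17), (138), (163))']
270 ['((17), (141), (177))', '((17), (153), (182))', '((17), (153), (177))', '((150), (5), (166))']
276 ['((135), (6), (185))', '((5), (80), (73))', '((3), (81), (69))', '((158), (5), (195))']
282 ['((167), (12), (185))', '((1), (78), (72))', '((4), (87), (70))', '((173), (12), (170))']
288 ['((177), (20), (139))', '((5), (89), (72))', '((6), (89), (69))', '((175), (19), (146))']
294 ['((0), (44), (87))', '((1), (78), (72))', '((4), (86), (68))', '((0), (36), (92))']
300 ['((3), (84), (67))', '((1), (81), (72))', '((4), (90), (65))', '((4), (100), (64))']
306 ['((3), (81), (69))', '((3), (85), (69))', '((3), (92), (64))', '((4), (104), (66))']
312 ['((1), (84), (67))', '((1), (84), (67))', '((3), (109), (63))', '((3), (95), (62))']
318 ['((3), (84), (64))', '((3), (90), (65))', '((5), (97), (63))', '((1), (99), (62))']
324 ['((150), (7), (39))', '((177), (49), (47))', '((0), (0), (35))', '((160), (21), (37))']
(293, 231, 49, 47)
[ 6.14383243e-02  2.76557009e-01  1.87656723e+00  1.36040003e-05
  9.87105730e-01 -1.33861514e+00]
```

```bash
python3 - <<'E'
from workcell import ctrl
from h import *
W=ctrl.get_image("wrist"); o=ctrl.get_obs();p=o["ee_pos"]
R=cv2.Rodrigues(W["rvec"])[0]; c=-R.T@W["tvec"]; print("cam",c.round(1),"fx",W["fx"], "axis",R[2].round(3))
for z in (100,124,144): 
    a=ray(W,(293,254.5),z);b=ray(W,(342,254.5),z);m=ray(W,(317.5,254.5),z); print(z,m.round(1),np.linalg.norm(a-b).round(1))
# blue tray, nest colour width rows
m=mask(W,(105,150,60),(125,255,255),(520,0,640,300))
for cc in blobs(m,200): print("tray",cv2.boundingRect(cc))
E
```

```text
cam [439.2  56.3 375.4] fx 333.90834295607476 axis [ 0.277 -0.046 -0.96 ]
100 [530.2  39.8] 42.6
124 [522.3  41.3] 38.9
144 [515.7  42.5] 35.8
tray (535, 66, 105, 161)
```

The wrist and side views agree that the closed fingertips end about 7 mm behind the TCP reading, not 19 mm ahead of it. I go back and come down deeper.

arm_command(series=[{"linear": [0.03, -0.001, 0], "turn": 0}, {"linear": [0.032, -0.001, 0], "turn": 0}, {"linear": [0, 0, 0.03], "turn": 0}, {"linear": [0, 0, 0.03], "turn": 0}, {"linear": [0, 0, 0.015], "turn": 0}, {"linear": [0, 0, 0.005], "turn": 0}, {"linear": [0, 0, 0.003], "turn": 0}, {"linear": [0, 0, 0], "turn": 0}, {"linear": [0, 0, 0], "turn": 0}])

```text
t: 5.25
ee_pos: [453.7, 52.1, 120.7]
orientation: [0.268, 3.129, 0.0]
ft_force: [-0.3, -0.2, 0.7]
width: 0.2
grasp_force: 0.0
```

```bash
python3 st.py
```

```text
t 5.25 stand xy -123.1 -0.1 z 120.7 w [453.7  52.1 120.7] F [-0.3 -0.2  0.7] yaw err of -u 0.01 tilt [0.001 0.   ] w 0.15046102334351202 g 0.0
```

arm_command(series=[{"linear": [-0.003, 0, 0], "turn": 0}, {"linear": [-0.003, 0, 0], "turn": 0}, {"linear": [-0.003, 0, 0], "turn": 0}, {"linear": [-0.003, 0, 0], "turn": 0}, {"linear": [-0.003, 0, 0], "turn": 0}, {"linear": [-0.003, 0, 0], "turn": 0}, {"linear": [-0.003, 0, 0], "turn": 0}, {"linear": [-0.003, 0, 0], "turn": 0}, {"linear": [-0.003, 0, 0], "turn": 0}, {"linear": [-0.003, 0, 0], "turn": 0}])

```text
t: 6.25
ee_pos: [482.9, 47.0, 120.1]
orientation: [-0.268, -3.13, 0.0]
ft_force: [-1.6, -0.3, -0.2]
width: 0.3
grasp_force: 1.1
```

```bash
python3 st.py; cat > hs.py <<'E'
from h import *
from workcell import ctrl
S=ctrl.get_image("side")
a=np.radians(-9.8); u=np.array([np.cos(a),np.sin(a)]); v=np.array([-u[1],u[0]])
for c in blobs(mask(S,(10,90,80),(30,255,255),(290,235,350,272)),15):
    x,y,w,h=cv2.boundingRect(c); p=ray(S,(x+w/2-.5,y+h/2-.5),144)-[575,31.3]; print("hub side",(x,y,w,h),(p@u).round(1),(p@v).round(1))
E
python3 hs.py
```

```text
t 6.25 stand xy -93.4 -0.2 z 120.1 w [482.9  47.  120.1] F [-1.6 -0.3 -0.2] yaw err of -u 0.01 tilt [-0. -0.] w 0.25500963752398786 g 1.0714821517467499
hub side (317, 252, 18, 8) -45.8 6.8
```

arm_command(series=[{"linear": [-0.003, 0, 0], "turn": 0}, {"linear": [-0.003, 0, 0], "turn": 0}, {"linear": [-0.004, 0, 0], "turn": 0}, {"linear": [-0.004, 0, 0], "turn": 0}, {"linear": [-0.004, 0, 0], "turn": 0}, {"linear": [-0.004, 0, 0], "turn": 0}, {"linear": [-0.003, 0, 0], "turn": 0}, {"linear": [-0.003, 0, 0], "turn": 0}, {"linear": [-0.002, 0, 0], "turn": 0}, {"linear": [-0.002, 0, 0], "turn": 0}])

```text
t: 7.3
ee_pos: [514.4, 41.5, 120.2]
orientation: [-0.268, -3.13, -0.0]
ft_force: [-2.6, 0.7, -0.3]
width: 0.6
grasp_force: 1.0
```

arm_command(series=[{"linear": [-0.001, 0, 0], "turn": 0}, {"linear": [-0.001, 0, 0], "turn": 0}, {"linear": [-0.001, 0, 0], "turn": 0}, {"linear": [-0.001, 0, 0], "turn": 0}])

```text
t: 7.7
ee_pos: [518.3, 40.9, 120.2]
orientation: [0.268, 3.13, -0.0]
ft_force: [-2.7, 0.7, -1.0]
width: 0.5
grasp_force: 1.0
```

```bash
python3 st.py; python3 hs.py
```

```text
t 7.7 stand xy -57.5 -0.2 z 120.2 w [518.3  40.9 120.2] F [-2.7  0.7 -1. ] yaw err of -u 0.02 tilt [ 0. -0.] w 0.4916251450251797 g 1.0450457409024239
hub side (301, 247, 17, 9) -9.2 7.0
```

arm_command(series=[{"linear": [-0.001, 0, 0], "turn": 0}, {"linear": [-0.001, 0, 0], "turn": 0}, {"linear": [-0.001, 0, 0], "turn": 0}, {"linear": [-0.001, 0, 0], "turn": 0}])

```text
t: 8.15
ee_pos: [522.3, 40.2, 120.2]
orientation: [0.268, 3.13, -0.0]
ft_force: [-2.9, 0.1, 0.4]
width: 0.5
grasp_force: 1.2
```

arm_command(series=[{"linear": [-0.001, 0, 0], "turn": 0}, {"linear": [-0.001, 0, 0], "turn": 0}])

```text
t: 8.35
ee_pos: [524.3, 39.9, 120.2]
orientation: [0.268, 3.13, 0.0]
ft_force: [-3.0, 0.5, 0.7]
width: 0.7
grasp_force: 1.2
```

Now at stand x ≈ -51.4. I continue in 1 mm steps and watch for the force rise.

arm_command(series=[{"linear": [-0.001, 0, 0], "turn": 0}, {"linear": [-0.0005, 0, 0], "turn": 0}])

```text
t: 8.55
ee_pos: [525.4, 39.7, 120.2]
orientation: [-0.268, -3.129, -0.0]
ft_force: [-4.6, 0.6, 2.9]
width: 0.6
grasp_force: 2.4
```

arm_command(series=[{"linear": [-0.0005, 0, 0], "turn": 0}, {"linear": [-0.0005, 0, 0], "turn": 0}])

```text
t: 8.75
ee_pos: [525.5, 39.7, 120.2]
orientation: [-0.268, -3.128, -0.0]
ft_force: [-7.8, 1.5, 7.1]
width: 0.4
grasp_force: 4.1
```

arm_command(series=[{"linear": [-0.0005, 0, 0], "turn": 0}, {"linear": [-0.0005, 0, 0], "turn": 0}])

```text
t: 8.95
ee_pos: [525.5, 39.6, 120.1]
orientation: [-0.268, -3.126, -0.0]
ft_force: [-12.1, 3.5, 10.5]
width: 0.3
grasp_force: 5.7
```

```bash
python3 st.py; python3 hs.py
```

```text
t 8.95 stand xy -50.2 -0.2 z 120.1 w [525.5  39.6 120.1] F [-12.1   3.5  10.5] yaw err of -u 0.0 tilt [-0.004  0.   ] w 0.30801726261631446 g 5.749665722250938
hub side (298, 246, 17, 9) -2.2 6.5
```

arm_command(series=[{"linear": [0, 0, 0], "turn": 0}, {"linear": [0, 0, 0], "turn": 0}, {"linear": [0, 0, 0], "turn": 0}, {"linear": [0.005, 0, 0], "turn": 0}, {"linear": [0.02, 0, 0], "turn": 0}, {"linear": [0, 0, -0.03], "turn": 0}, {"linear": [0, 0, -0.03], "turn": 0}])

```text
t: 9.7
ee_pos: [502.6, 43.5, 180.4]
orientation: [-0.268, -3.13, 0.001]
ft_force: [-0.0, 1.2, -0.3]
width: 0.2
grasp_force: 0.0
```

arm_command(series=[{"linear": [-0.01, -0.035, 0], "turn": 0}, {"linear": [-0.01, -0.035, 0], "turn": 0}, {"linear": [-0.01, -0.035, 0], "turn": 0}, {"linear": [-0.01, -0.035, 0], "turn": 0}, {"linear": [-0.01, -0.035, 0], "turn": 0}, {"linear": [-0.01, -0.035, 0], "turn": 0}, {"linear": [-0.01, -0.036, 0], "turn": 0}, {"linear": [0, 0, 0], "turn": 0}, {"linear": [0, 0, 0], "turn": 0}])

```text
t: 10.6
ee_pos: [530.4, -211.6, 180.1]
orientation: [0.271, 3.129, -0.0]
ft_force: [-0.1, -1.4, -0.9]
width: 0.8
grasp_force: 0.0
```

```bash
python3 st.py; python3 hs.py; python3 hub.py 144; python3 - <<'E'
from workcell import ctrl
import cv2,numpy as np
b=ctrl.get_image("side")["frame"][160:310,250:410]; a=ctrl.get_image("wrist")["frame"]
cv2.imwrite("pics/p4.png",np.hstack([cv2.resize(b,(427,400),interpolation=2),cv2.resize(a[:,160:480],(267,400))]))
E
```

```text
t 10.6 stand xy -2.6 -247.0 z 180.1 w [ 530.4 -211.6  180.1] F [-0.1 -1.4 -0.9] yaw err of -u -0.09 tilt [ 0.001 -0.   ] w 0.8160068138697365 g 0.0
hub side (298, 244, 17, 11) -0.7 3.4
hub (294.1165771484375, 245.40155029296875) 9.25574779510498 [575.3  31.5] stand 0.3 0.2
```

View pics/p4.png

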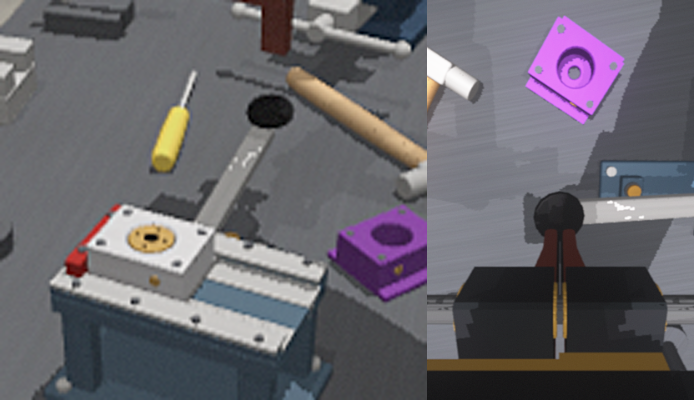

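Block home (0.3 mm), and the fingers are over the pad.

arm_command(series=[{"linear": [-0.001, 0, 0.02], "turn": 0}, {"linear": [0, 0, 0.015], "turn": 0}, {"linear": [0, 0, 0.005], "turn": 0}, {"linear": [0, 0, 0.003], "turn": 0}, {"linear": [0, 0, 0.003], "turn": 0}, {"linear": [0, 0, 0.003], "turn": 0}, {"linear": [0, 0, 0.003], "turn": 0}, {"linear": [0, 0, 0.003], "turn": 0}])

```text
t: 11.6
ee_pos: [531.3, -211.1, 125.3]
orientation: [0.268, 3.13, -0.0]
ft_force: [0.3, -0.7, 0.7]
width: 0.5
grasp_force: 0.0
```

arm_command(series=[{"linear": [0, 0, 0.002], "turn": 0}, {"linear": [0, 0, 0.002], "turn": 0}, {"linear": [0, 0, 0.002], "turn": 0}])

```text
t: 11.9
ee_pos: [531.3, -211.2, 119.2]
orientation: [0.268, 3.13, -0.001]
ft_force: [-0.5, -1.1, 1.5]
width: 0.5
grasp_force: 0.8
```

arm_command(series=[{"linear": [0, 0, 0.002], "turn": 0}, {"linear": [0, 0, 0.002], "turn": 0}, {"linear": [0, 0, 0.002], "turn": 0}])

```text
t: 12.2
ee_pos: [531.3, -211.1, 113.2]
orientation: [0.268, 3.13, -0.0]
ft_force: [-0.7, -1.2, 2.3]
width: 0.3
grasp_force: 0.9
```

arm_command(series=[{"linear": [0, 0, 0.0025], "turn": 0}, {"linear": [0, 0, 0.0025], "turn": 0}, {"linear": [0, 0, 0.0025], "turn": 0}, {"linear": [0, 0, 0.0025], "turn": 0}, {"linear": [0, 0, 0.0025], "turn": 0}, {"linear": [0, 0, 0.0025], "turn": 0}, {"linear": [0, 0, 0.0025], "turn": 0}, {"linear": [0, 0, 0.0025], "turn": 0}])

```text
t: 13.0
ee_pos: [531.2, -211.4, 93.3]
orientation: [0.268, 3.13, -0.001]
ft_force: [-2.4, -5.6, 8.9]
width: 0.1
grasp_force: 4.2
```

arm_command(series=[{"linear": [0, 0, 0.0025], "turn": 0}, {"linear": [0, 0, 0.0025], "turn": 0}, {"linear": [0, 0, 0.0025], "turn": 0}, {"linear": [0, 0, 0.0025], "turn": 0}, {"linear": [0, 0, 0.0025], "turn": 0}, {"linear": [0, 0, 0.0025], "turn": 0}, {"linear": [0, 0, 0.0025], "turn": 0}, {"linear": [0, 0, 0.0025], "turn": 0}])

```text
t: 13.8
ee_pos: [531.4, -212.1, 73.7]
orientation: [0.267, 3.129, -0.002]
ft_force: [-3.0, -6.9, 8.7]
width: 0.6
grasp_force: 4.3
```

arm_command(series=[{"linear": [0, 0, 0.002], "turn": 0}, {"linear": [0, 0, 0.002], "turn": 0}, {"linear": [0, 0, 0.002], "turn": 0}, {"linear": [0, 0, 0.002], "turn": 0}, {"linear": [0, 0, 0.002], "turn": 0}, {"linear": [0, 0, 0.002], "turn": 0}])

```text
t: 14.4
ee_pos: [531.4, -212.0, 61.6]
orientation: [0.268, 3.129, -0.002]
ft_force: [-1.2, -4.9, 4.9]
width: 0.4
grasp_force: 2.9
```

arm_command(series=[{"linear": [0, 0, 0.0015], "turn": 0}, {"linear": [0, 0, 0.0015], "turn": 0}, {"linear": [0, 0, 0.0015], "turn": 0}, {"linear": [0, 0, 0.0015], "turn": 0}])

```text
t: 14.8
ee_pos: [531.3, -210.9, 55.0]
orientation: [0.268, 3.13, 0.0]
ft_force: [-0.2, -1.7, 2.5]
width: 0.8
grasp_force: 1.5
```

arm_command(series=[{"linear": [0, 0, 0.001], "turn": 0}, {"linear": [0, 0, 0.001], "turn": 0}, {"linear": [0, 0, 0.001], "turn": 0}])

```text
t: 15.1
ee_pos: [531.3, -210.7, 52.2]
orientation: [0.268, 3.13, 0.001]
ft_force: [1.3, 0.2, 3.0]
width: 0.2
grasp_force: 1.6
```

arm_command(series=[{"linear": [0, 0, 0.001], "turn": 0}, {"linear": [0, 0, 0.001], "turn": 0}, {"linear": [0, 0, 0.001], "turn": 0}])

```text
t: 15.4
ee_pos: [531.2, -210.7, 49.1]
orientation: [-0.268, -3.13, -0.0]
ft_force: [1.2, 1.8, 3.9]
width: 0.6
grasp_force: 1.6
```

arm_command(series=[{"linear": [0, 0, 0.001], "turn": 0}, {"linear": [0, 0, 0.001], "turn": 0}])

```text
t: 15.6
ee_pos: [531.0, -210.8, 47.0]
orientation: [-0.268, -3.13, -0.0]
ft_force: [1.7, 2.1, 4.0]
width: 0.5
grasp_force: 1.5
```

arm_command(series=[{"linear": [0, 0, 0.001], "turn": 0}, {"linear": [0, 0, 0.001], "turn": 0}])

```text
t: 15.8
ee_pos: [530.9, -210.9, 45.0]
orientation: [-0.268, -3.13, -0.0]
ft_force: [0.7, 1.8, 2.5]
width: 0.4
grasp_force: 1.6
```

arm_command(series=[{"linear": [0, 0, 0.001], "turn": 0}, {"linear": [0, 0, 0.001], "turn": 0}, {"linear": [0, 0, 0.001], "turn": 0}])

```text
t: 16.1
ee_pos: [531.0, -210.9, 42.0]
orientation: [-0.268, -3.13, -0.0]
ft_force: [0.3, 1.0, 3.1]
width: 0.6
grasp_force: 1.6
```

arm_command(series=[{"linear": [0, 0, 0.001], "turn": 0}, {"linear": [0, 0, 0.001], "turn": 0}, {"linear": [0, 0, 0.001], "turn": 0}])

```text
t: 16.4
ee_pos: [531.0, -210.9, 39.1]
orientation: [-0.268, -3.13, -0.0]
ft_force: [-0.3, 1.0, 3.5]
width: 0.6
grasp_force: 1.6
```

arm_command(series=[{"linear": [0, 0, 0.001], "turn": 0}, {"linear": [0, 0, 0.001], "turn": 0}])

```text
t: 16.6
ee_pos: [531.1, -211.0, 37.1]
orientation: [-0.268, -3.13, -0.0]
ft_force: [-0.0, 1.4, 2.6]
width: 0.5
grasp_force: 1.6
```

arm_command(series=[{"linear": [0, 0, 0.001], "turn": 0}, {"linear": [0, 0, 0.001], "turn": 0}])

```text
t: 16.8
ee_pos: [531.1, -211.0, 35.1]
orientation: [-0.268, -3.13, 0.0]
ft_force: [0.7, 1.1, 4.1]
width: 0.5
grasp_force: 1.6
```

arm_command(series=[{"linear": [0, 0, 0.001], "turn": 0}, {"linear": [0, 0, 0.001], "turn": 0}])

```text
t: 17.0
ee_pos: [531.2, -211.0, 33.1]
orientation: [0.268, 3.13, -0.0]
ft_force: [-0.3, 1.5, 2.4]
width: 0.2
grasp_force: 1.6
```

arm_command(series=[{"linear": [0, 0, 0.001], "turn": 0}, {"linear": [0, 0, 0.001], "turn": 0}])

```text
t: 17.2
ee_pos: [531.2, -211.0, 31.1]
orientation: [0.268, 3.13, -0.0]
ft_force: [0.1, 2.4, 3.1]
width: 0.7
grasp_force: 1.5
```

arm_command(series=[{"linear": [0, 0, 0.001], "turn": 0}, {"linear": [0, 0, 0.001], "turn": 0}])

```text
t: 17.4
ee_pos: [531.2, -211.0, 29.1]
orientation: [0.268, 3.13, -0.0]
ft_force: [-0.2, 0.9, 3.5]
width: 0.5
grasp_force: 1.5
```

arm_command(series=[{"linear": [0, 0, 0.001], "turn": 0}, {"linear": [0, 0, 0.001], "turn": 0}])

```text
t: 17.6
ee_pos: [531.2, -211.0, 27.1]
orientation: [0.268, 3.13, -0.0]
ft_force: [-0.6, 1.8, 4.1]
width: 0.4
grasp_force: 1.5
```

arm_command(series=[{"linear": [0, 0, 0.001], "turn": 0}])

```text
t: 17.7
ee_pos: [531.2, -211.0, 26.1]
orientation: [0.268, 3.13, -0.0]
ft_force: [0.5, 1.7, 5.2]
width: 0.8
grasp_force: 2.2
```

arm_command(series=[{"linear": [0, 0, 0.0005], "turn": 0}, {"linear": [0, 0, 0.0005], "turn": 0}])

```text
t: 17.9
ee_pos: [531.3, -210.9, 25.5]
orientation: [0.268, 3.13, 0.0]
ft_force: [-1.2, 3.9, 10.3]
width: 0.6
grasp_force: 4.2
```

arm_command(series=[{"linear": [0, 0, 0.0005], "turn": 0}])

```text
t: 18.0
ee_pos: [531.3, -210.8, 25.2]
orientation: [0.268, 3.13, 0.0]
ft_force: [-1.5, 4.0, 12.3]
width: 0.7
grasp_force: 5.5
```

Firmly on the stop. I hold briefly, then let the lever up under control.

arm_command(series=[{"linear": [0, 0, 0], "turn": 0}, {"linear": [0, 0, 0], "turn": 0}, {"linear": [0, 0, -0.002], "turn": 0}, {"linear": [0, 0, -0.004], "turn": 0}, {"linear": [0, 0, -0.008], "turn": 0}, {"linear": [0, 0, -0.012], "turn": 0}, {"linear": [0, 0, -0.012], "turn": 0}, {"linear": [0, 0, -0.012], "turn": 0}, {"linear": [0, 0, -0.012], "turn": 0}, {"linear": [0, 0, -0.012], "turn": 0}])

```text
t: 19.0
ee_pos: [531.2, -210.5, 99.9]
orientation: [0.268, 3.13, 0.001]
ft_force: [0.0, 1.5, 1.2]
width: 0.2
grasp_force: 0.7
```

arm_command(series=[{"linear": [0, 0, -0.012], "turn": 0}, {"linear": [0, 0, -0.012], "turn": 0}, {"linear": [0, 0, -0.03], "turn": 0}, {"linear": [0, 0, -0.05], "turn": 0}, {"linear": [0, 0, -0.025], "turn": 0}, {"linear": [0, 0, 0], "turn": 0}])

```text
t: 19.6
ee_pos: [533.3, -212.0, 232.3]
orientation: [0.267, 3.123, -0.004]
ft_force: [0.2, 0.5, -1.0]
width: 0.4
grasp_force: 0.0
```

```bash
python3 st.py; python3 hs.py; python3 hub.py 158
```

```text
t 19.6 stand xy 0.4 -246.8 z 232.3 w [ 533.3 -212.   232.3] F [ 0.2  0.5 -1. ] yaw err of -u 0.02 tilt [ 0.007 -0.003] w 0.37452912938061195 g 0.0
hub side (298, 238, 17, 17) 3.9 -6.0
hub (294.0, 245.0) 9.486932754516602 [575.2  31.2] stand 0.2 -0.0
```

arm_command(series=[{"linear": [0, 0.04, 0], "turn": 0}, {"linear": [0, 0.041, 0], "turn": 0}, {"linear": [0, 0.041, 0], "turn": 0}, {"linear": [0, 0.041, 0], "turn": 0}, {"linear": [0, 0.041, 0], "turn": 0}, {"linear": [-0.001, 0.041, 0], "turn": 0}, {"linear": [0, 0, 0], "turn": 0}, {"linear": [0, 0, 0], "turn": 0}], jaw=1)

```text
t: 20.5
ee_pos: [572.6, 30.9, 225.9]
orientation: [-0.264, -3.127, 0.001]
ft_force: [-0.7, -0.2, 0.3]
width: 61.1
grasp_force: 0.0
```

```bash
python3 st.py; python3 - <<'E'
from workcell import ctrl
from h import *
W=ctrl.get_image("wrist"); x,y,w,h=0,0,0,0
for c in blobs(mask(W,(8,80,60),(30,255,255),(250,120,390,330)),100):
    b=cv2.boundingRect(c); e=cv2.minEnclosingCircle(c); print(b,e,ray(W,e[0],158))
S=ctrl.get_image("side")["frame"][150:300,230:390]
cv2.imwrite("pics/p5.png",np.hstack([cv2.resize(S,(427,400),interpolation=2),cv2.resize(W["frame"][:,160:480],(267,400))]))
E
```

```text
t 20.5 stand xy -2.3 -0.8 z 225.9 w [572.6  30.9 225.9] F [-0.7 -0.2  0.3] yaw err of -u 0.15 tilt [-0.003 -0.   ] w 61.07307479138501 g 0.0
(299, 227, 47, 49) ((321.5, 250.81915283203125), 24.69021987915039) [573.53115033  32.71838561]
```

View pics/p5.png

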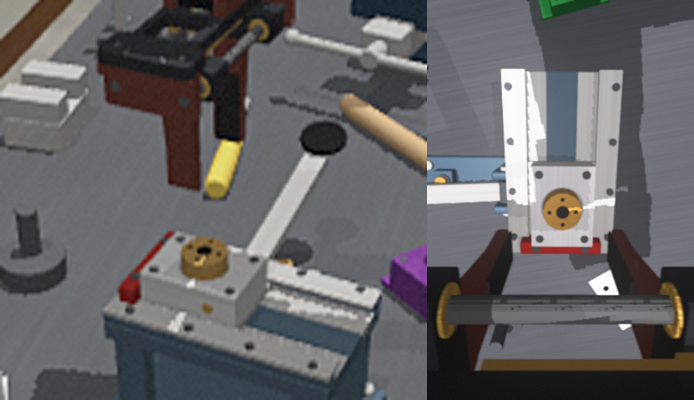

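The hub stands proud of the block and the lever is back up. I descend to grip it by its top 10 mm or so.

arm_command(series=[{"linear": [-0.0018, 0.001, 0.02], "turn": 0}, {"linear": [0, 0, 0.03], "turn": 0}, {"linear": [0, 0, 0.02], "turn": 0}, {"linear": [0, 0, 0.008], "turn": 0}, {"linear": [0, 0, 0.003], "turn": 0}, {"linear": [0, 0, 0], "turn": 0}])

```text
t: 21.2
ee_pos: [575.9, 30.3, 146.9]
orientation: [0.269, 3.13, -0.0]
ft_force: [-0.0, 0.1, 0.3]
width: 87.6
grasp_force: 0.0
```

arm_command(series=[{"linear": [0, 0, 0.002], "turn": 0}, {"linear": [0, 0, 0.002], "turn": 0}, {"linear": [0, 0, 0.001], "turn": 0}, {"linear": [0, 0, 0], "turn": 0}])

```text
t: 21.6
ee_pos: [575.8, 31.0, 141.8]
orientation: [0.268, 3.13, 0.0]
ft_force: [0.9, 0.3, -0.2]
width: 88.0
grasp_force: 0.0
```

```bash
python3 st.py
```

```text
t 21.6 stand xy 0.8 -0.1 z 141.8 w [575.8  31.  141.8] F [ 0.9  0.3 -0.2] yaw err of -u 0.02 tilt [ 0. -0.] w 88.04280976062421 g 0.0
```

Down another 3 mm, then close.

arm_command(series=[{"linear": [0.0005, 0, 0.0015], "turn": 0}, {"linear": [0, 0, 0.0015], "turn": 0}, {"linear": [0, 0, 0], "turn": 0}])

```text
t: 21.9
ee_pos: [575.0, 31.1, 138.4]
orientation: [-0.268, -3.13, 0.0]
ft_force: [0.8, -0.0, 0.2]
width: 87.7
grasp_force: 0.0
```

arm_command(series=[{"linear": [0, 0, 0], "turn": 0}, {"linear": [0, 0, 0], "turn": 0}, {"linear": [0, 0, 0], "turn": 0}, {"linear": [0, 0, 0], "turn": 0}, {"linear": [0, 0, 0], "turn": 0}, {"linear": [0, 0, 0], "turn": 0}, {"linear": [0, 0, 0], "turn": 0}, {"linear": [0, 0, 0], "turn": 0}], jaw=-1)

```text
t: 22.7
ee_pos: [575.4, 31.3, 138.8]
orientation: [0.268, 3.13, 0.001]
ft_force: [-0.4, 1.8, 0.4]
width: 34.3
grasp_force: 30.0
```

arm_command(series=[{"linear": [0, 0, -0.003], "turn": 0}, {"linear": [0, 0, -0.005], "turn": 0}, {"linear": [0, 0, -0.008], "turn": 0}, {"linear": [0, 0, -0.012], "turn": 0}, {"linear": [0, 0, -0.015], "turn": 0}, {"linear": [0, 0, -0.015], "turn": 0}, {"linear": [0, 0, -0.012], "turn": 0}, {"linear": [0, 0, 0], "turn": 0}, {"linear": [0, 0, 0], "turn": 0}])

```text
t: 23.6
ee_pos: [575.2, 31.0, 209.0]
orientation: [0.268, 3.13, 0.0]
ft_force: [-0.5, 0.7, -1.9]
width: 34.2
grasp_force: 29.9
```

```bash
python3 st.py; python3 - <<'E'
from workcell import ctrl
from h import *
S=ctrl.get_image("side");W=ctrl.get_image("wrist")
for c in blobs(mask(S,(8,80,60),(30,255,255),(270,170,350,275)),20): print(cv2.boundingRect(c))
cv2.imwrite("pics/p6.png",np.hstack([cv2.resize(S["frame"][150:300,230:390],(427,400),interpolation=2),cv2.resize(W["frame"][:,160:480],(267,400))]))
# tray
T=ctrl.get_image("top")
for c in blobs(mask(T,(105,150,60),(125,255,255),(110,240,190,335)),300): print("tray",rect(T,c,18))
for c in blobs(mask(T,(5,90,80),(30,255,255),(115,250,185,290)),60): print("done",rect(T,c,34))
E
```

```text
t 23.6 stand xy 0.2 -0.2 z 209.0 w [575.2  31.  209. ] F [-0.5  0.7 -1.9] yaw err of -u 0.01 tilt [ 0.001 -0.   ] w 34.18374754560853 g 29.925701916217804
(298, 200, 23, 30)
tray ((494.0538024902344, 340.91082763671875), (112.50951385498047, 147.17257690429688), 89.55951690673828)
done ((536.6492309570312, 362.85211181640625), (35.560394287109375, 31.27354621887207), 89.62914276123047)
done ((538.4061279296875, 313.04052734375), (35.499271392822266, 31.294254302978516), 89.63021087646484)
```

View pics/p6.png

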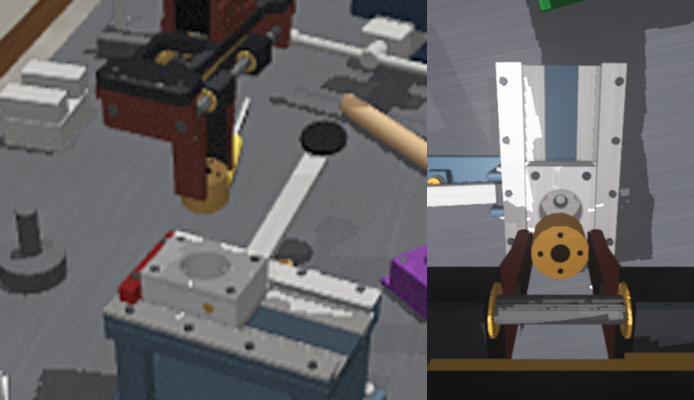

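Hub is held, and the pocket is empty. Moving to the free half of the tray.

arm_command(series=[{"linear": [0.009, 0.016, 0], "turn": 0}, {"linear": [0.018, 0.031, 0], "turn": 0}, {"linear": [0.02, 0.034, 0], "turn": 0}, {"linear": [0.02, 0.034, 0], "turn": 0}, {"linear": [0.02, 0.034, 0], "turn": 0}, {"linear": [0.02, 0.034, 0], "turn": 0}, {"linear": [0.02, 0.034, 0], "turn": 0}, {"linear": [0.018, 0.031, 0], "turn": 0}, {"linear": [0.013, 0.024, 0], "turn": 0}, {"linear": [0.007, 0.014, 0], "turn": 0}])

```text
t: 24.75
ee_pos: [460.1, 342.6, 208.0]
orientation: [-0.265, -3.129, 0.001]
ft_force: [0.5, -1.0, -2.4]
width: 34.2
grasp_force: 29.9
```

arm_command(series=[{"linear": [0, 0, 0.015], "turn": 0}, {"linear": [0, 0, 0.03], "turn": 0}, {"linear": [0, 0, 0.03], "turn": 0}, {"linear": [0, 0, 0.03], "turn": 0}, {"linear": [0, 0, 0.025], "turn": 0}, {"linear": [0, 0, 0.02], "turn": 0}, {"linear": [0, 0, 0.01], "turn": 0}, {"linear": [0, 0, 0.01], "turn": 0}, {"linear": [0, 0, 0], "turn": 0}, {"linear": [0, 0, 0], "turn": 0}])

```text
t: 25.75
ee_pos: [461.7, 341.1, 39.2]
orientation: [0.268, 3.13, 0.001]
ft_force: [0.1, -0.4, -2.0]
width: 34.2
grasp_force: 29.9
```

```bash
python3 st.py
```

```text
t 25.75 stand xy -164.4 286.0 z 39.2 w [461.7 341.1  39.2] F [ 0.1 -0.4 -2. ] yaw err of -u 0.01 tilt [0.001 0.   ] w 34.24175761640106 g 29.932329654693604
```

arm_command(series=[{"linear": [0, 0, 0.006], "turn": 0}, {"linear": [0, 0, 0.006], "turn": 0}, {"linear": [0, 0, 0.004], "turn": 0}, {"linear": [0, 0, 0.003], "turn": 0}, {"linear": [0, 0, 0.002], "turn": 0}, {"linear": [0, 0, 0.001], "turn": 0}])

```text
t: 26.35
ee_pos: [461.1, 340.9, 16.4]
orientation: [-0.268, -3.13, 0.0]
ft_force: [0.1, 0.0, -1.9]
width: 34.2
grasp_force: 29.9
```

arm_command(series=[{"linear": [0, 0, 0.001], "turn": 0}, {"linear": [0, 0, 0.001], "turn": 0}])

```text
t: 26.55
ee_pos: [461.4, 341.0, 15.4]
orientation: [0.268, 3.13, -0.0]
ft_force: [-2.9, -4.2, 16.3]
width: 34.3
grasp_force: 30.1
```

arm_command(series=[{"linear": [0, 0, 0.0005], "turn": 0}, {"linear": [0, 0, 0.0005], "turn": 0}])

```text
t: 26.75
ee_pos: [461.6, 341.0, 15.4]
orientation: [0.268, 3.13, 0.0]
ft_force: [-5.0, -4.6, 21.2]
width: 34.3
grasp_force: 30.2
```

Touchdown. I ease the load, release, and rise.

arm_command(series=[{"linear": [0, 0, -0.001], "turn": 0}, {"linear": [0, 0, -0.0005], "turn": 0}, {"linear": [0, 0, 0], "turn": 0}])

```text
t: 27.05
ee_pos: [461.4, 341.0, 15.6]
orientation: [0.268, 3.13, 0.0]
ft_force: [-1.0, -1.5, 6.0]
width: 34.1
grasp_force: 30.0
```

arm_command(series=[{"linear": [0, 0, 0], "turn": 0}, {"linear": [0, 0, 0], "turn": 0}, {"linear": [0, 0, 0], "turn": 0}, {"linear": [0, 0, 0], "turn": 0}, {"linear": [0, 0, 0], "turn": 0}, {"linear": [0, 0, -0.01], "turn": 0}, {"linear": [0, 0, -0.03], "turn": 0}, {"linear": [0, 0, -0.045], "turn": 0}, {"linear": [0, 0, -0.045], "turn": 0}, {"linear": [0, 0, -0.045], "turn": 0}], jaw=1)

```text
t: 28.05
ee_pos: [461.0, 340.8, 192.6]
orientation: [0.268, 3.13, 0.0]
ft_force: [0.1, 1.3, -0.0]
width: 87.8
grasp_force: 0.0
```

arm_command(series=[{"linear": [0.02, -0.02, 0], "turn": 0}, {"linear": [0.04, -0.03, 0], "turn": 0}, {"linear": [0, 0, 0], "turn": 0}, {"linear": [0, 0, 0], "turn": 0}])

```text
t: 28.45
ee_pos: [393.0, 301.6, 191.0]
orientation: [0.267, 3.129, 0.001]
ft_force: [0.2, 0.8, 0.1]
width: 87.8
grasp_force: 0.0
```

```bash
python3 st.py; python3 - <<'E'
from workcell import ctrl
from h import *
S=ctrl.get_image("side");W=ctrl.get_image("wrist")
for n,im in(("S",S),("W",W)):
  for c in blobs(mask(im,(8,80,60),(30,255,255),(240,380,360,479) if n=="S" else (0,0,640,300)),40): 
    print(n,cv2.boundingRect(c),ray(im,cv2.minEnclosingCircle(c)[0],34).round(1))
T=ctrl.get_image("top")
for c in blobs(mask(T,(5,90,80),(30,255,255),(115,250,185,330)),60): print("done",rect(T,c,34))
for b in blobs(mask(T,(0,0,0),(180,255,40),(400,245,440,290)),30): e=cv2.minEnclosingCircle(b);print("pad",e)
E
python3 hs.py
```

```text
t 28.45 stand xy -225.4 235.3 z 191.0 w [393.  301.6 191. ] F [0.2 0.8 0.1] yaw err of -u 0.03 tilt [0.001 0.001] w 87.84523159679283 g 0.0
S (312, 416, 21, 28) [459.3 348.2]
S (262, 393, 31, 54) [534.4 349.3]
W (347, 257, 34, 37) [457.8 339.1]
W (475, 0, 165, 137) [290.2 536.4]
done ((461.7412414550781, 338.9668884277344), (35.33291244506836, 31.01523780822754), 89.58922576904297)
done ((536.65185546875, 362.93731689453125), (35.391719818115234, 31.272153854370117), 89.61283111572266)
done ((538.4124145507812, 314.0605773925781), (37.53946304321289, 31.294822692871094), 89.62982940673828)
pad ((418.1092834472656, 267.3741760253906), 9.809861183166504)
```

The hub stands in the tray with the same outline as the finished hubs, those two are unmoved, and the lever is up.

```bash
python3 -c "
from workcell import ctrl
print(ctrl.close_job())"
```

```text
the job is handed in; nothing more can be done
None
```

I handed the job in at about 28.5 s with every step done. The nest block is home, the lever was pressed onto its stop screw at about 12 N and is back up, and the hub stands upright in the tray beside the two unmoved finished hubs. The hand-in returned no verdict.

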